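# Thread the stirrer shaft through hub and bearing

### The job

Switch the stirrer's isolator off by flipping its toggle over, away from you. Only then take the long stirrer shaft (the one with a grip on a long stem) from the rack and thread it from above through the drive's hub and on through the bearing below, until its tip sticks out about 20 mm under the bearing without standing on the base plate, so that a paddle can be screwed on from below. Finish while still holding it there, upright and at rest, not pressed hard against the bushings; leave the other two rods in the rack and everything else on the bench where it stands.

Things in the scene. Friction and masses are not known exactly. Their poses are not given: they have to be found in the camera images.
- stand: Stirrer stand, fixed. Grey base plate 190 x 140 x 12 mm, a steel column 175 mm high and a white drive housing (top at 140 mm) that carry two bushings one above the other on one vertical axis. The origin is on the table on that axis; x points from the column (118 mm back along -x) through the axis. The base plate's top (12 mm high) below the bushings is free
- hub (a point): Centre of the top face of the upper bushing, the drive's hollow steel hub: ring 48 mm across, plain bore 14 mm, 25 mm long (105 to 130 mm above the table); z up
- bearing (a point): Centre of the top face of the lower bushing, a white plastic bearing ring 39 mm across, plain bore 13 mm, 16 mm long (50 to 66 mm above the table), straight below the hub; z up
- rack: White plastic rack block, fixed, 140 x 56 x 50 mm, long side along its x, origin under its centre. Three upright holes 11.5 mm wide, 40 mm deep (floor 10 mm above the table) at x = -45, 0 and 45 mm hold the three rods upright; which rod stands in which hole varies
- shaft: The long stirrer shaft: loose, steel, 10 mm thick, 185 mm long in all, standing upright; about 0.1 to 0.2 kg. Its upper end is a grey round grip 22 mm across and 33 mm long (152 to 185 mm above the tip). Its lower end tapers to 6 mm over 6 mm. Origin at the tip's underside, z along the shaft to the grip
- shaft_tip (a point): The tip (lower end) of the long shaft; same as its origin
- shaft_grip (a point): Centre of the long shaft's grip, 168.5 mm above its tip
- short_shaft: Another shaft in the rack, not to be used: 108 mm long with a 22 mm grip; origin at its lower end
- plain_rod: A plain steel rod in the rack without a grip, not to be used: 10 mm thick, 120 mm long; origin at its lower end
- isolator_base: Isolator switch box, fixed, grey, 100 x 70 x 45 mm, origin under its centre. The toggle swings in its x-z plane about a pivot 55 mm above the table over the origin; x points roughly away from the robot
- isolator (a joint): Toggle angle, rad: 0 = on, leaning to the box's -x (towards the robot) 0.55 rad from upright; 1.1 = off, leaning as far to +x (away from the robot). Over-centre: it falls by its own weight to either stop; about 1 N at the ball moves it
- isolator_tip (a point): Centre of the grey ball (26 mm across) at the end of the toggle, 65 mm from the pivot (110 mm above the table at either stop, 120 mm upright); the lever below it is 12 mm thick
- reagent_jar: Bystander: amber jar with white cap, 48 mm wide, 65 mm high, origin under its centre
- sample_bottle: Bystander: white bottle, 40 mm wide, 75 mm high, origin under its centre
- beaker: Bystander: glass beaker, 60 mm wide, 60 mm high, origin under its centre
- dish: Bystander: white dish, 90 mm wide, 22 mm high, origin under its centre
- spatula: Bystander: steel spatula lying flat, 160 mm long
- stopper: Bystander: cork stopper, 34 mm wide, 34 mm high, origin under its centre
Things that resemble listed ones, but are neither listed nor needed, are in the scene too. What is shaped like the isolator_base but purple is not meant.

How it is judged:
By the outcome, as a careful person would: the job done as asked, in the order asked, and still so for the second after the job is handed in, while the arm keeps its last pose, push and grip.
It also fails if it takes over 64 s, if anything falls off the work surface, if the arm or the gripper's body presses on something with over 40 N, if the wrist force passes 120 N, or if a joint passes its speed limit or range.

### The arm

A 6-joint arm with a two-finger parallel gripper is mounted at the origin on the work surface. World frame = base frame: x ahead of the robot, y to its left, z up, the work surface at z = 0. Lengths are in m, angles in rad, forces in N, time in s.
With the tool pointing down it reaches from about 0.275 to 0.775 m from the base axis. Payload 14.6 kg.
Tool frame: the origin (TCP) lies at the very end of the fingers, on their centre line; the grasp point (between the pads) lies 19 mm behind it; z points along the fingers, x is the direction in which the jaws open and shut, and the axes are right-handed (so a half turn about z gives the same grasp; the last joint's range is limited). The gripper opens to 85 mm and grips with 20 to 120 N. Pads are 22 mm wide; open, the fingers measure 114 mm over their backs; the gripper's body (76 mm by 85 mm) begins 54 mm behind the grasp point. The pads swing forward as they close: fully open they stand 13 mm farther back than shut.
Start: joints at [-1.268, 0.263, -0.048, 1.259, 0, 1.415], TCP at [0.232, -0.471, 0.231] pointing down, gripper open.
Joint ranges: [-2.65, 2.65], [-0.89, 1.7], [-1.18, 1.37], [-2.13, 2.11], [-1.35, 1.29], [-3.14, 3.14]. Speed limits (rad/s): [1.89, 1.89, 2.57, 2.79, 3.14, 3.14].

### API

Orientations are given as a 3x3 rotation matrix whose columns are the frame's x, y, z axes.
In Python, from plant import manip, eyes gives the robot as it stands.
- The arm moves only by the tool apply_moves, never from a script. Its arguments are lists of equal length, an entry for each row: "delta_rot": the turn, a rotation vector about the tool's x, y, z in rad, a list of three; "offset": the shift along the tool's x, y, z in units of 40 mm (1.0 is 40 mm), a list of three; "grip": the closure in counts, from 0 (fully open) to 255 (shut). In form: {"delta_rot": [[rx, ry, rz], ...], "offset": [[x, y, z], ...], "grip": [grip, ...]}. A call has 1 to 5 rows; each row is the pose to reach, as a shift and turn from the pose commanded when the call began, along the tool's axes at that moment; what a row does not reach only later rows make up. A row lasts 1/12 s, in which the tool goes at most 41.7 mm and 7.16 degrees, less where a joint would pass 70% of its speed; a pose out of reach is approached as far as the arm can. A call with a gripper value outside its range is refused whole. The fingers move at their own pace and stop on an object; the grip force is fixed at half the most. Time passes only in rows, so rows that repeat a pose let the fingers close. It gives the time, the measured TCP pose, the force and the opening at its end, in the units of the state.
- manip.get_obs(): the state, without advancing time (a new reading comes with each control period).
- eyes.capture(name): name is "scene" or "top" or "wrist"; returns the picture (400x640x3 uint8, red, green, blue); there is no depth.
- eyes.camera_model(name): a dict with "fx", "fy", "cx", "cy" (pixels), "rvec" (rotation vector, rad) and "tvec" (3), from world to camera coordinates, as OpenCV has them. Camera axes: x right, y down, z forward; pixel columns grow to the right and rows downward; lengths in m; the calibration is good to about 2 mm. A picture is of the moment at which its call begins: read the wrist's pose just before it. camera_model takes no time and is no camera call; for the wrist camera it gives the pose at the moment of the call.
- manip.finish_job(): hands the job in, once; it reports no verdict.
The state is a dict: "time_s": time; "joint_positions": joint angles; "joint_velocities": joint speeds; "joint_torque": joint torques, N m; "tool_pos": TCP position; "orientation": TCP orientation; "wrist_force": force on the tool from outside, world axes, zero at the start; "wrist_torque": the same for the moment, N m; "opening": finger opening in m.
Only numpy, scipy, OpenCV 4.12 (cv2) and the standard library are available. Lean on these libraries where they do the work, as an engineer would, in place of code of your own. Each camera call takes 0.05 s, during which the arm holds its last target.

## Working session

There is one attempt and no reset: what is moved stays moved. The work goes in short steps, Python scripts to look and compute and a tool call to move; the robot and the scene stay as the last step left them, time stands still between calls to the robot, and variables do not carry over. Pictures are saved under pics/ and viewed, and the job is handed in when it is done.

Besides the shell and the picture viewer there is one more tool, called after "Call:" as name(argument=value, ...) on one line, values as JSON. apply_moves: Moves the arm, as the interface text tells. Its arguments: {"type":"object","properties":{"delta_rot":{"type":"array"},"offset":{"type":"array"},"grip":{"type":"array"}},"required":["delta_rot","offset","grip"]}

```bash
ls; mkdir -p pics
python3 - <<'E'
from plant import manip, eyes
import cv2
for n in ("scene","top","wrist"):
    m=eyes.camera_model(n); print(n,m)
    cv2.imwrite(f"pics/{n}0.png",eyes.capture(n)[:,:,::-1])
o=manip.get_obs(); print(o)
E
```

```text
pics
scene {'fx': 399.8299991877538, 'fy': 399.8299991877538, 'cx': 312.7559444868194, 'cy': 202.8910971191205, 'rvec': array([ 1.48316666,  2.22764234, -0.7309226 ]), 'tvec': array([ 0.22162334, -0.33354429,  1.57214589])}
top {'fx': 423.32658568888894, 'fy': 423.32658568888894, 'cx': 314.6684934829766, 'cy': 197.55696767779384, 'rvec': array([ 2.13376909, -2.13269187,  0.16003771]), 'tvec': array([0.00994741, 0.55605289, 1.42227231])}
wrist {'fx': 293.9695640540334, 'fy': 293.9695640540334, 'cx': 322.7537100035953, 'cy': 200.66376339474326, 'rvec': array([-2.41891148,  1.50546386,  0.25466305]), 'tvec': array([-0.52375091, -0.0414934 ,  0.38061459])}
{'time_s': 0.15, 'joint_positions': array([-1.26830206e+00,  2.63412684e-01, -4.87448686e-02,  1.25936558e+00,
        1.18615894e-05,  1.41548341e+00]), 'joint_velocities': array([0.00063306, 0.00018636, 0.00249934, 0.00018932, 0.0008607 ,
       0.00091481]), 'joint_torque': array([ 1.96137080e-03, -6.37823868e+01,  3.84648192e+01,  1.05642041e-02,
       -1.75066921e-04, -1.30427799e-05]), 'tool_pos': array([ 0.23198018, -0.47077225,  0.23095273]), 'orientation': array([[ 4.41982085e-01, -8.97023854e-01, -2.05195211e-04],
       [-8.97023592e-01, -4.41982115e-01,  6.97343747e-04],
       [-7.16226589e-04, -1.24148498e-04, -9.99999736e-01]]), 'wrist_force': array([ 0.46811787, -0.51572959,  0.47414251]), 'wrist_torque': array([ 0.00773839, -0.00843528,  0.01603012]), 'opening': 0.08536504488260269}
```

View pics/scene0.png

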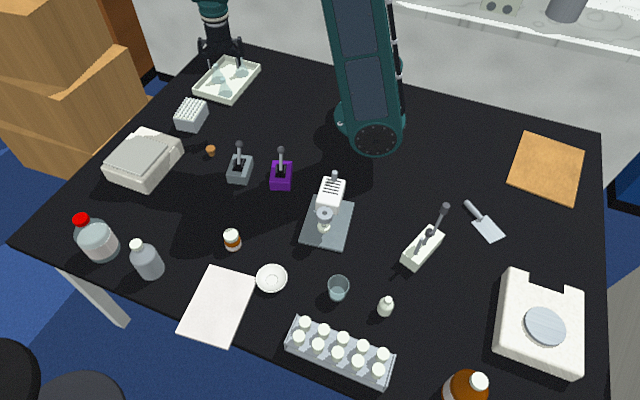

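View pics/top0.png

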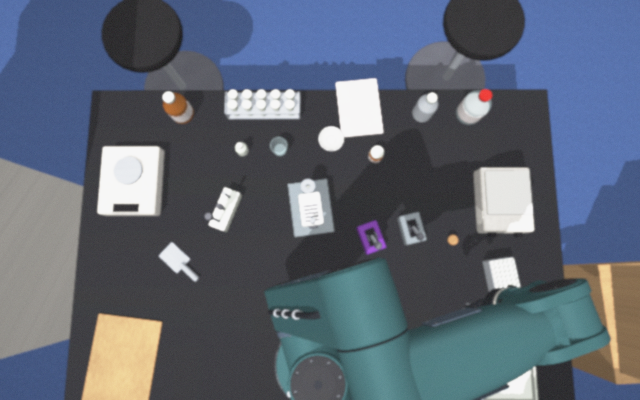

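View pics/wrist0.png

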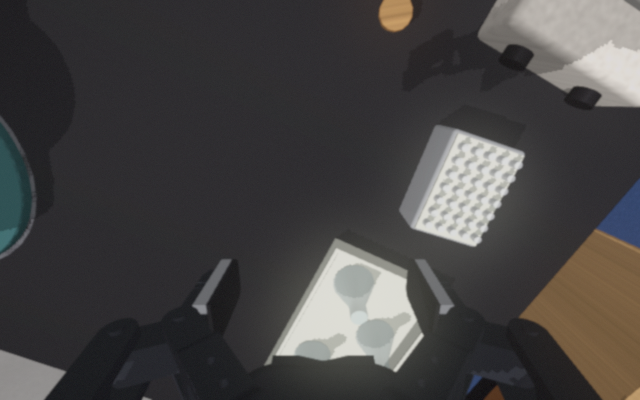

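The scene view shows the grey isolator box at (239,168) with its ball at (239,144). The purple decoy is at (281,175), the stand at (327,215), and the rack at (423,248) with the long shaft's grip near (446,208). In the top view the isolator is at (412,228), the stand at (309,205) and the rack at (225,208). The wrist camera only sees unrelated trays. Next I'll zoom in.

```bash
cat > h.py <<'E'
import numpy as np, cv2
from plant import manip, eyes
def proj(m,P):
    p,_=cv2.projectPoints(np.array(P,float).reshape(-1,3),m['rvec'],m['tvec'],np.array([[m['fx'],0,m['cx']],[0,m['fy'],m['cy']],[0,0,1]]),None); return p[:,0]
def ray(m,uv):
    R=cv2.Rodrigues(m['rvec'])[0]; c=-R.T@m['tvec']
    d=R.T@np.array([(uv[0]-m['cx'])/m['fx'],(uv[1]-m['cy'])/m['fy'],1]); return c,d/np.linalg.norm(d)
def onz(m,uv,z):
    c,d=ray(m,uv); return c+d*(z-c[2])/d[2]
def tri(l):
    A=0;b=0;q=[]
    for m,uv in l:
        c,d=ray(m,uv); M=np.eye(3)-np.outer(d,d); A=A+M; b=b+M@c; q.append((c,d))
    X=np.linalg.solve(A,b); return X,[np.linalg.norm((np.eye(3)-np.outer(d,d))@(X-c)) for c,d in q]
E
python3 - <<'E'
import cv2,numpy as np
s=cv2.imread('pics/scene0.png');t=cv2.imread('pics/top0.png')
def c(i,x,y,w,h,f): return cv2.resize(i[y:y+h,x:x+w],None,fx=f,fy=f,interpolation=cv2.INTER_NEAREST)
cv2.imwrite('pics/z1.png',c(s,215,130,100,75,8))
cv2.imwrite('pics/z2.png',c(s,390,195,70,85,7))
cv2.imwrite('pics/z3.png',np.hstack([c(t,195,175,55,65,7),c(t,385,200,55,65,7)]))
cv2.imwrite('pics/z4.png',np.hstack([c(s,295,165,64,90,6),c(t,280,170,64,90,6)]))
E
```

```text
(no output)
```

View pics/z1.png

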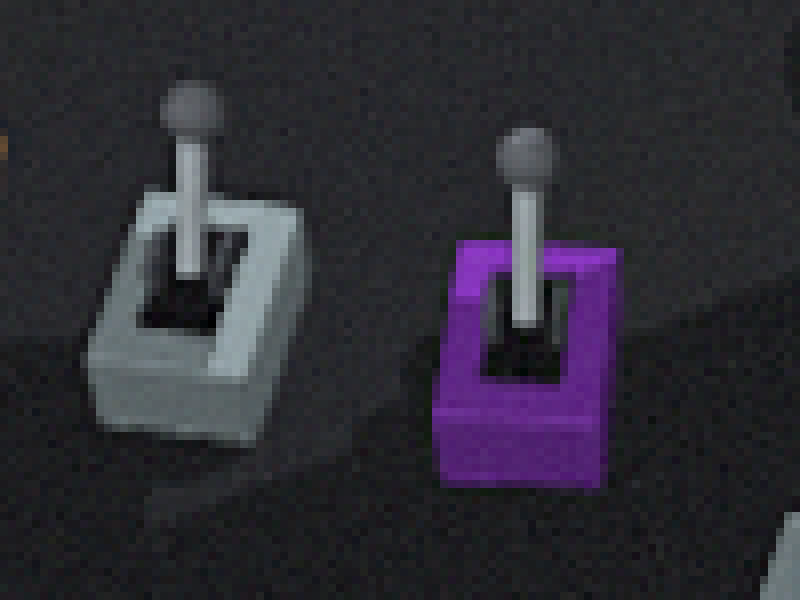

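View pics/z2.png

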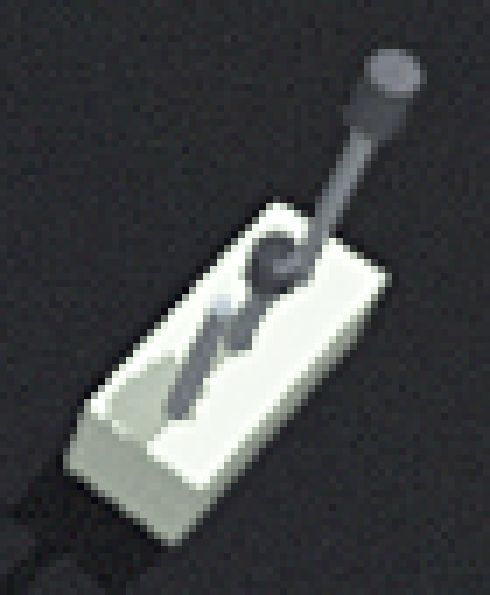

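View pics/z3.png

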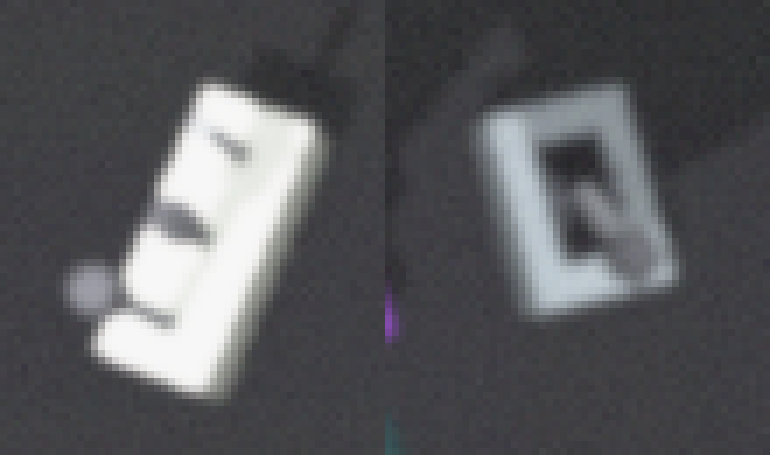

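View pics/z4.png

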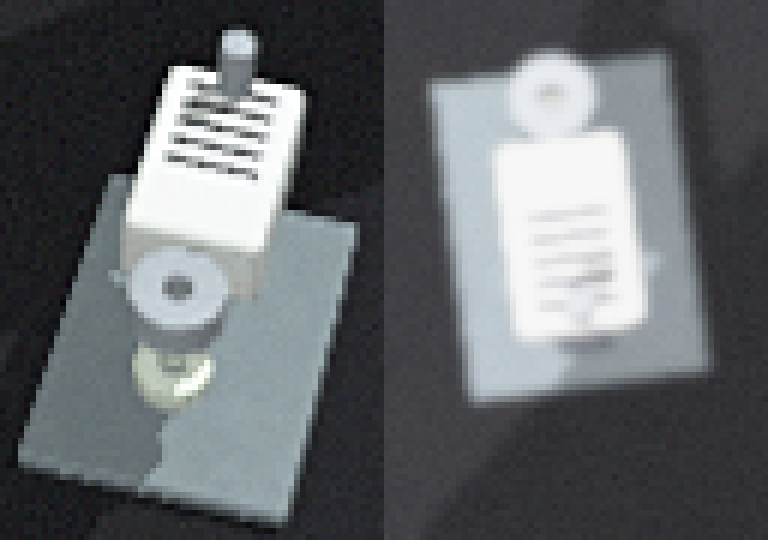

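Run:
```python
from h import *
np.set_printoptions(precision=4,suppress=True)
s=eyes.camera_model('scene');t=eyes.camera_model('top')
h=np.array([.5,.5])
def both(n,a,b,z):
    a=np.array(a)-h;b=np.array(b)-h
    print(n,'tri',*tri([(s,a),(t,b)]),'s',onz(s,a,z)[:2],'t',onz(t,b,z)[:2])
both('ball',(239,143.5),(421.4,237),.110)
both('grip',(446.4,205.3),(208.1,216.1),.195)
both('hub',(324.5,213),(308.2,185.8),.130)
def face(n,m,pts,o,f,z):
    P=np.array([onz(m,np.array(o)+np.array(p)/f-.5,z)[:2] for p in pts]);print(n,P.tolist(),'c',P.mean(0),'len',[np.linalg.norm(P[i]-P[i-1]).round(4) for i in range(4)],'ang',[np.degrees(np.arctan2(*(P[i]-P[i-1])[::-1])).round(1) for i in range(4)])
# grey isolator top face
face('iso t',t,[(483-385,118),(632-385,85),(677-385,283),(530-385,315)],(385,200),7,.045)
face('iso s',s,[(148,190),(303,208),(245,380),(88,355)],(215,130),8,.045)
face('rack t',t,[(200,82),(322,112),(215,395),(92,350)],(195,175),7,.05)
face('rack s',s,[(275,203),(388,275),(200,488),(90,405)],(390,195),7,.05)
face('base t',t,[(428-384,82),(667-384,52),(712-384,370),(470-384,405)],(280,170),6,.012)
face('base s',s,[(108,175),(358,222),(283,525),(18,465)],(295,165),6,.012)
```

```text
ball tri [ 0.417  -0.3359  0.11  ] [np.float64(0.00019488057440174918), np.float64(0.00019488057440197152)] s [ 0.417  -0.3357] t [ 0.4171 -0.3361]
grip tri [0.4753 0.3399 0.1952] [np.float64(0.00023465555451635233), np.float64(0.00023465555451635076)] s [0.4751 0.3401] t [0.4754 0.3397]
hub tri [0.5829 0.0324 0.1298] [np.float64(0.0001795464466643371), np.float64(0.00017954644666436865)] s [0.583  0.0326] t [0.583  0.0322]
iso t [[0.4905255364082089, -0.27764930886907263], [0.506831757971095, -0.3511556732653503], [0.40993145796226493, -0.36926105362424977], [0.3944047934494975, -0.29750500319324924]] c [ 0.4504 -0.3239] len [np.float64(0.0982), np.float64(0.0753), np.float64(0.0986), np.float64(0.0734)] ang [np.float64(11.7), np.float64(-77.5), np.float64(-169.4), np.float64(102.2)]
iso s [[0.4137578080844061, -0.3687606413323504], [0.3968617936739164, -0.30236204766080454], [0.4929870160791955, -0.2790441910798337], [0.5064612377176091, -0.34519495192002037]] c [ 0.4525 -0.3238] len [np.float64(0.0957), np.float64(0.0685), np.float64(0.0989), np.float64(0.0675)] ang [np.float64(-1
[... 817 characters left out ...]
.10989116244140731], [0.6314045969916264, -0.03215573879794859], [0.4422475983134534, -0.057773553764564604], [0.4218010908406045, 0.08316007562346167]] c [0.5272 0.0258] len [np.float64(0.1934), np.float64(0.1432), np.float64(0.1909), np.float64(0.1424)] ang [np.float64(7.9), np.float64(-82.7), np.float64(-172.3), np.float64(98.3)]
base s [[0.4461802615315502, -0.057105785827628736], [0.42284429038168636, 0.08072244893730054], [0.6169686379513236, 0.10746503405194499], [0.6364688810428898, -0.027839201547337072]] c [0.5306 0.0258] len [np.float64(0.1925), np.float64(0.1398), np.float64(0.196), np.float64(0.1367)] ang [np.float64(-171.3), np.float64(99.6), np.float64(7.8), np.float64(-81.8)]
```

Both views agree to under a millimetre:

| Point | x, y (m) | z (m) |
|---|---|---|
| Ball | (0.417, -0.336) | 0.110 |
| Shaft grip top | (0.4752, 0.340) | 0.195 |
| Hub | (0.583, 0.0324) | 0.130 |

The heights match the given sizes. First I'll move behind the toggle with the gripper closed.

```bash
cat >> h.py <<'E'
from scipy.spatial.transform import Rotation as Rn
def goal(pos,yaw=None):
    "offset units & rotvec in tool frame to TCP pos, tool x at world angle yaw (deg), pointing down"
    o=manip.get_obs(); R=o['orientation']; p=o['tool_pos']
    off=R.T@(np.array(pos)-p)/.04
    if yaw is None: yaw=np.degrees(np.arctan2(R[1,0],R[0,0]))
    a=np.radians(yaw); G=np.array([[np.cos(a),np.sin(a),0],[np.sin(a),-np.cos(a),0],[0,0,-1]])
    rv=Rn.from_matrix(R.T@G).as_rotvec()
    print('goal',pos,'off',off.round(3),'rot',rv.round(4))
E
python3 - <<'E'
from h import *
goal((.368,-.347,.231),-77.5)
goal((.368,-.347,.097),-77.5)
goal((.45,-.329,.097),-77.5)
E
```

```text
goal (0.368, -0.347, 0.231) off [-1.273 -4.418  0.   ] rot [-0.      0.0007  0.2396]
goal (0.368, -0.347, 0.097) off [-1.27  -4.418  3.35 ] rot [-0.      0.0007  0.2396]
goal (0.45, -0.329, 0.097) off [-0.768 -6.455  3.35 ] rot [-0.      0.0007  0.2396]
```

Call:
apply_moves(delta_rot=[[0,0,0.12],[0,0,0.24],[0,0,0.24],[0,0,0.24],[0,0,0.24]], offset=[[-0.27,-0.95,0],[-0.54,-1.9,0],[-0.81,-2.85,0],[-1.08,-3.8,0],[-1.27,-4.42,0]], grip=[255,255,255,255,255])

```text
time_s: 0.57
tool_pos: [0.37, -0.3448, 0.2312]
orientation: [[0.217, -0.976, 0.0], [-0.976, -0.217, 0.001], [-0.001, -0.0, -1.0]]
wrist_force: [0.3, -1.0, 0.3]
opening: 0.0254
```

Run:
```python
from h import *
o=manip.get_obs();print(o['time_s'],o['tool_pos'],o['opening'])
goal((.368,-.347,.097),-77.5)
```

```text
0.5667 [ 0.36996578 -0.34475524  0.23121849] 0.025394908670973205
goal (0.368, -0.347, 0.097) off [0.046 0.061 3.355] rot [-0.0003  0.0005  0.0006]
```

Call:
apply_moves(delta_rot=[[0,0,0],[0,0,0],[0,0,0],[0,0,0],[0,0,0]], offset=[[0,0,0],[0,0,0.9],[0,0,1.8],[0,0,2.7],[0,0,3.35]], grip=[255,255,255,255,255])

```text
time_s: 0.98
tool_pos: [0.3673, -0.3465, 0.0947]
orientation: [[0.216, -0.976, -0.001], [-0.976, -0.216, 0.001], [-0.002, 0.001, -1.0]]
wrist_force: [-0.9, -0.3, -0.2]
opening: 0.0002
```

Run:
```python
from h import *
goal((.45,-.329,.097),-77.5)
cv2.imwrite("pics/s1.png",cv2.resize(eyes.capture('scene')[90:220,180:340,::-1],None,fx=5,fy=4.6))
```

```text
goal (0.45, -0.329, 0.097) off [ 0.02  -2.113 -0.06 ] rot [ 0.0009  0.0017 -0.0003]
```

View pics/s1.png

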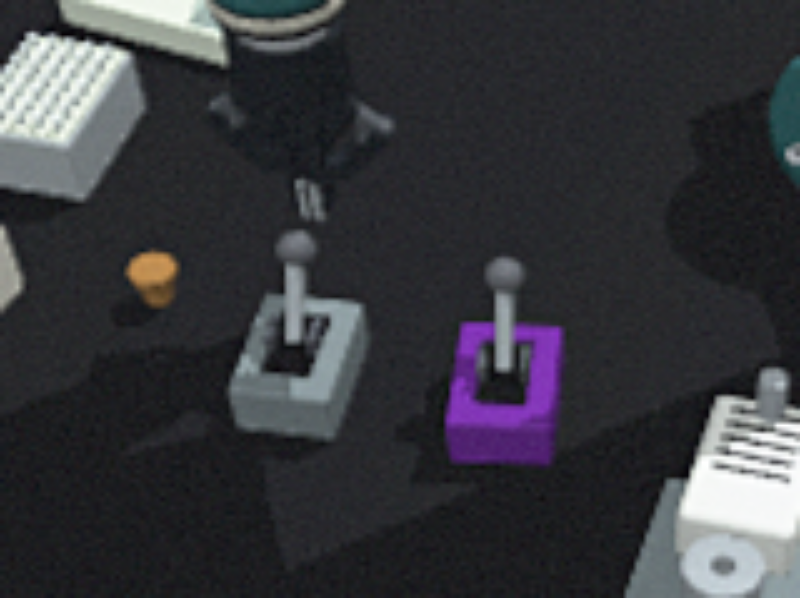

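The closed fingertips, at about (312,200) in this crop, are behind the grey toggle's ball at (297,247). Now I'll sweep forward at moderate speed.

Call:
apply_moves(delta_rot=[[0,0,0],[0,0,0],[0,0,0],[0,0,0],[0,0,0]], offset=[[0,-0.4,0],[0,-0.8,0],[0,-1.2,0],[0,-1.6,0],[0,-2.0,0]], grip=[255,255,255,255,255])

```text
time_s: 1.45
tool_pos: [0.4469, -0.3302, 0.0982]
orientation: [[0.216, -0.976, 0.0], [-0.976, -0.216, -0.0], [0.0, -0.0, -1.0]]
wrist_force: [-1.0, -0.3, 0.1]
opening: -0.0002
```

Call:
apply_moves(delta_rot=[[0,0,0],[0,0,0],[0,0,0]], offset=[[0,-0.1,0],[0,-0.1,0],[0,-0.1,0]], grip=[255,255,255])

```text
time_s: 1.7
tool_pos: [0.4498, -0.3293, 0.0976]
orientation: [[0.216, -0.976, -0.0], [-0.976, -0.216, -0.0], [0.0, 0.0, -1.0]]
wrist_force: [-0.4, 0.9, 0.0]
opening: -0.0
```

Run:
```python
from h import *
print(manip.get_obs()['tool_pos'])
cv2.imwrite("pics/s2.png",cv2.resize(eyes.capture('scene')[90:220,180:340,::-1],None,fx=5,fy=4.6))
```

```text
[ 0.44975361 -0.32927608  0.09761339]
```

View pics/s2.png

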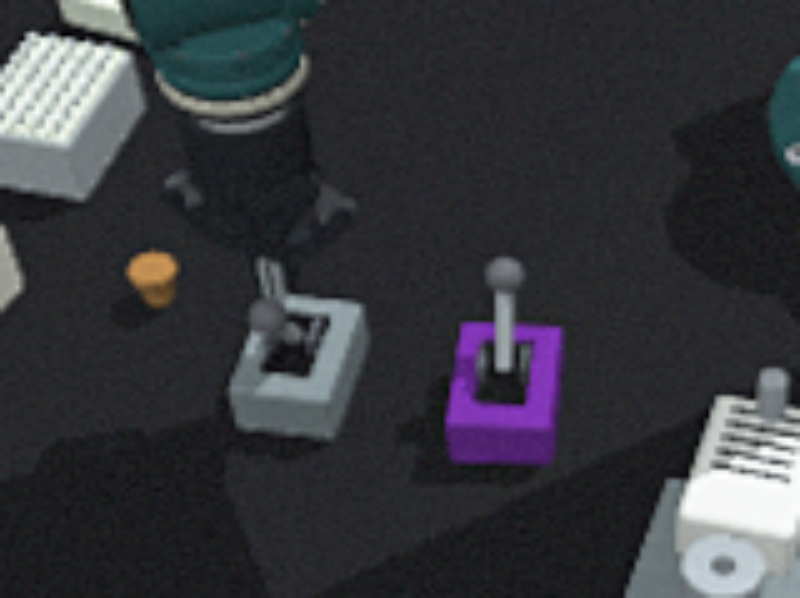

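The ball is now at (267,315) in the crop, leaning away from the robot. I'll check its position against the off stop and plan the carry.

Run:
```python
from h import *
s=eyes.camera_model('scene')
print(onz(s,(232.9,158),.110))
goal((.40,-.34,.097),-77.5)
goal((.40,-.34,.26),-77.5)
print(manip.get_obs()['joint_positions'])
```

```text
[ 0.4837892  -0.31941126  0.11      ]
goal (0.4, -0.34, 0.097) off [-0.006  1.267  0.014] rot [ 0.0002  0.0001 -0.0006]
goal (0.4, -0.34, 0.26) off [-0.006  1.268 -4.061] rot [ 0.0002  0.0001 -0.0006]
[-7.78386129e-01  3.91134029e-01 -2.32772668e-01  9.47055583e-01
 -1.59048277e-04  2.14567210e+00]
```

The toggle ball is at (0.484, -0.319), 69 mm from where it started. The expected travel is 68 mm, so it's off. Retreating up.

Call:
apply_moves(delta_rot=[[0,0,0],[0,0,0],[0,0,0],[0,0,0],[0,0,0]], offset=[[0,0.6,0],[0,1.0,-0.8],[0,1.2,-1.8],[0,1.2,-2.8],[0,1.2,-3.8]], grip=[255,255,255,255,255])

```text
time_s: 2.17
tool_pos: [0.4015, -0.3393, 0.2515]
orientation: [[0.214, -0.977, -0.0], [-0.977, -0.214, 0.0], [-0.0, 0.0, -1.0]]
wrist_force: [1.0, -1.2, 0.5]
opening: -0.0003
```

Run:
```python
from h import *
goal((.475,.34,.30),35)
```

```text
goal (0.475, 0.34, 0.3) off [-16.195  -5.435  -1.211] rot [-1.0000e-04  4.0000e-04 -1.9656e+00]
```

Call:
apply_moves(delta_rot=[[0,0,-0.12],[0,0,-0.24],[0,0,-0.36],[0,0,-0.48],[0,0,-0.6]], offset=[[-0.9,-0.3,-0.25],[-1.8,-0.6,-0.5],[-2.7,-0.9,-0.75],[-3.6,-1.2,-1.0],[-4.5,-1.5,-1.2]], grip=[0,0,0,0,0])

```text
time_s: 2.58
tool_pos: [0.422, -0.1495, 0.2982]
orientation: [[0.733, -0.681, 0.001], [-0.681, -0.733, -0.0], [0.001, -0.0, -1.0]]
wrist_force: [0.4, -0.2, 0.7]
opening: 0.0601
```

Run:
```python
from h import *
print(manip.get_obs()['tool_pos'])
goal((.475,.34,.30),35)
```

```text
[ 0.42200886 -0.14951975  0.29822681]
goal (0.475, 0.34, 0.3) off [-7.358 -9.868 -0.048] rot [ 4.0000e-04 -6.0000e-04 -1.3594e+00]
```

Call:
apply_moves(delta_rot=[[0,0,-0.12],[0,0,-0.24],[0,0,-0.36],[0,0,-0.48],[0,0,-0.6]], offset=[[-0.58,-0.78,0],[-1.16,-1.56,0],[-1.74,-2.34,0],[-2.32,-3.12,0],[-2.9,-3.9,0]], grip=[0,0,0,0,0])

```text
time_s: 3.0
tool_pos: [0.4442, 0.0437, 0.2976]
orientation: [[0.989, -0.148, 0.0], [-0.148, -0.989, -0.0], [0.0, 0.0, -1.0]]
wrist_force: [1.1, -0.1, 0.9]
opening: 0.0853
```

Run:
```python
from h import *
print(manip.get_obs()['tool_pos'])
goal((.475,.34,.30),35)
```

```text
[0.44422474 0.04365972 0.2976398 ]
goal (0.475, 0.34, 0.3) off [-0.332 -7.441 -0.06 ] rot [ 3.00e-04 -4.00e-04 -7.59e-01]
```

Call:
apply_moves(delta_rot=[[0,0,-0.12],[0,0,-0.24],[0,0,-0.36],[0,0,-0.48],[0,0,-0.6]], offset=[[-0.05,-0.95,0],[-0.1,-1.9,0],[-0.15,-2.85,0],[-0.2,-3.8,0],[-0.25,-4.75,0]], grip=[0,0,0,0,0])

```text
time_s: 3.42
tool_pos: [0.4636, 0.2329, 0.2976]
orientation: [[0.899, 0.437, 0.0], [0.437, -0.899, -0.0], [0.0, 0.0, -1.0]]
wrist_force: [0.9, -0.8, -0.1]
opening: 0.0853
```

Run:
```python
from h import *
goal((.475,.34,.30),35)
```

```text
goal (0.475, 0.34, 0.3) off [ 1.428 -2.285 -0.061] rot [ 2.000e-04 -1.000e-04 -1.586e-01]
```

Call:
apply_moves(delta_rot=[[0,0,-0.08],[0,0,-0.16],[0,0,-0.16],[0,0,-0.16]], offset=[[0.48,-0.76,0],[0.95,-1.52,0],[1.43,-2.28,0],[1.43,-2.28,0]], grip=[0,0,0,0])

```text
time_s: 3.75
tool_pos: [0.4762, 0.3425, 0.2963]
orientation: [[0.82, 0.573, -0.001], [0.573, -0.82, 0.0], [-0.001, -0.001, -1.0]]
wrist_force: [1.6, 1.2, -0.5]
opening: 0.0854
```

Run:
```python
from h import *
np.set_printoptions(precision=4,suppress=True)
m=eyes.camera_model('wrist'); print(m); print(proj(m,[(.4752,.340,.195),(.4752,.340,.05)]))
cv2.imwrite("pics/w3.png",eyes.capture('wrist')[:,:,::-1])
goal((.475,.34,.16),35)
```

```text
{'fx': 293.9695640540334, 'fy': 293.9695640540334, 'cx': 322.7537100035953, 'cy': 200.66376339474326, 'rvec': array([-2.6924, -0.8468, -0.1405]), 'tvec': array([-0.5868, -0.0546,  0.4447])}
[[319.7619 203.3953]
 [320.8685 167.3762]]
goal (0.475, 0.34, 0.16) off [-0.023 -0.01   3.413] rot [-0.0003  0.0011 -0.0016]
```

View pics/w3.png

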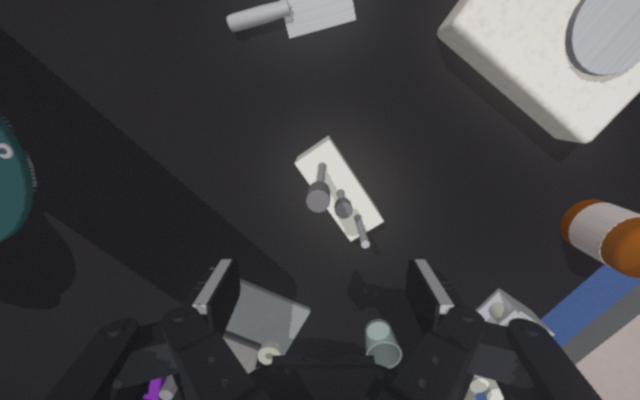

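Run:
```python
from h import *
np.set_printoptions(precision=4,suppress=True)
i=cv2.imread("pics/w3.png"); cv2.imwrite("pics/w3z.png",cv2.resize(i[130:250,280:400],None,fx=5,fy=5,interpolation=cv2.INTER_NEAREST))
m=eyes.camera_model('wrist'); R=cv2.Rodrigues(m['rvec'])[0]; print(-R.T@m['tvec'])
o=manip.get_obs(); print(o['tool_pos'],proj(m,[(.4752,.340,.195),(.517,.323,.05)]))
t=o['tool_pos']+o['orientation']@[0,0,.0];
```

```text
[0.4282 0.41   0.4381]
[0.4761 0.3402 0.2965] [[321.3872 201.2998]
 [339.7665 192.8118]]
```

View pics/w3z.png

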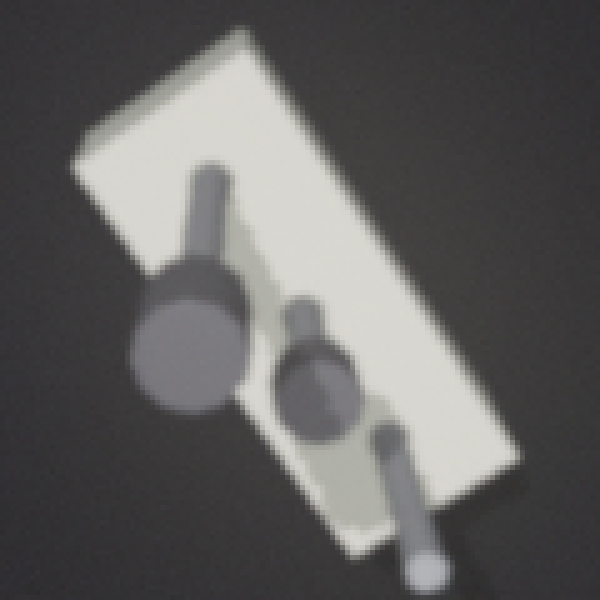

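Run:
```python
from h import *
np.set_printoptions(precision=4,suppress=True)
m=eyes.camera_model('wrist'); print(manip.get_obs()['tool_pos'])
i=eyes.capture('wrist')[:,:,::-1]; cv2.imwrite("pics/w4.png",i)
c=i[180:225,300:340].astype(int); print(manip.get_obs()['tool_pos'],proj(m,[(.4752,.340,.195)]))
z=i[130:250,280:400]
g=cv2.cvtColor(z,cv2.COLOR_BGR2GRAY)
cv2.imwrite("pics/w4z.png",cv2.resize(z,None,fx=5,fy=5,interpolation=cv2.INTER_NEAREST))
hit=cv2.HoughCircles(cv2.resize(g,None,fx=4,fy=4,interpolation=cv2.INTER_CUBIC),cv2.HOUGH_GRADIENT,1,40,param1=60,param2=15,minRadius=38,maxRadius=58)
for h_ in hit[0][:3]:
    uv=(280+(h_[0]+.5)/4-.5,130+(h_[1]+.5)/4-.5); print(uv,h_[2]/4,onz(m,uv,.195))
```

```text
[0.4761 0.3402 0.2965]
[0.4761 0.3388 0.2969] [[321.3872 201.2998]]
(np.float32(319.0), np.float32(198.0)) 11.95 [0.4718 0.3413 0.195 ]
(np.float32(348.0), np.float32(205.0)) 12.9 [0.4964 0.3506 0.195 ]
(np.float32(352.0), np.float32(223.25)) 11.025 [0.5097 0.3386 0.195 ]
```

View pics/w4z.png

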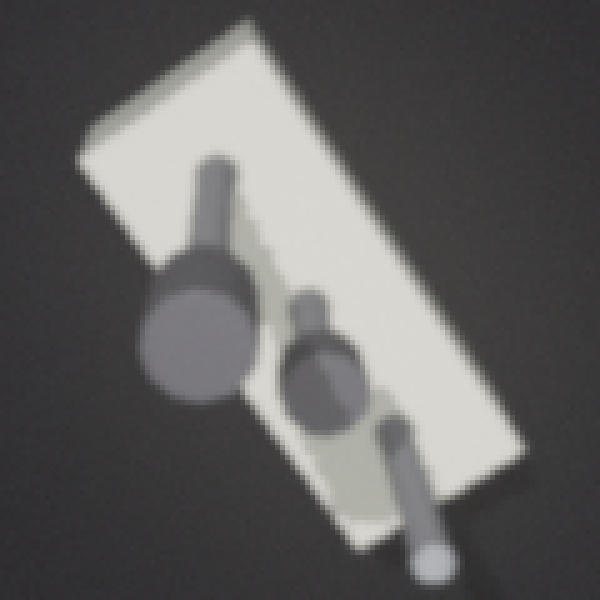

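The wrist view puts the grip top face at about (319,198.5), i.e. (0.4725, 0.341) on the z=0.195 plane. That's within 3 mm of the two-camera value. I'll descend using the mean, (0.474, 0.3405).

Run:
```python
from h import *
goal((.474,.3405,.158),35)
```

```text
goal (0.474, 0.3405, 0.158) off [-0.016 -0.066  3.473] rot [ 0.0001  0.001  -0.0029]
```

Call:
apply_moves(delta_rot=[[0,0,0],[0,0,0],[0,0,0],[0,0,0],[0,0,0]], offset=[[-0.02,-0.03,0.8],[-0.02,-0.03,1.6],[-0.02,-0.03,2.4],[-0.02,-0.03,3.1],[-0.02,-0.03,3.45]], grip=[0,0,0,0,0])

```text
time_s: 4.27
tool_pos: [0.4738, 0.3366, 0.1566]
orientation: [[0.823, 0.569, -0.003], [0.569, -0.823, -0.002], [-0.003, -0.0, -1.0]]
wrist_force: [0.1, 0.2, -0.2]
opening: 0.0853
```

Call:
apply_moves(delta_rot=[[0,0,0],[0,0,0],[0,0,0]], offset=[[0,0,0],[0,0,0],[0,0,0]], grip=[0,0,0])

```text
time_s: 4.52
tool_pos: [0.4756, 0.3386, 0.1609]
orientation: [[0.822, 0.57, 0.002], [0.57, -0.822, 0.001], [0.002, 0.0, -1.0]]
wrist_force: [-0.1, 0.7, 0.8]
opening: 0.0852
```

Run:
```python
from h import *
o=manip.get_obs();print(o['tool_pos'],o['wrist_force'])
goal((.474,.3405,.158),35)
s=eyes.capture('scene')[:,:,::-1]
w=eyes.capture('wrist')[:,:,::-1]
cv2.imwrite("pics/c5.png",np.vstack([cv2.resize(s[150:290,340:500],(560,300)),cv2.resize(w[150:400,150:500],(560,300))]))
```

```text
[0.47561821 0.33860288 0.16088046] [-0.10640212  0.71068345  0.80031223]
goal (0.474, 0.3405, 0.158) off [-0.006 -0.062  0.072] rot [ 0.0004 -0.0018 -0.0049]
```

View pics/c5.png

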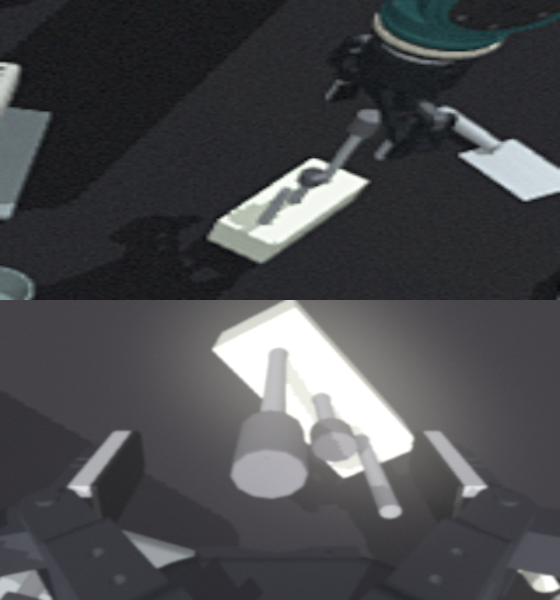

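Run:
```python
from h import *
np.set_printoptions(precision=4,suppress=True)
o=manip.get_obs();print(o['time_s'],o['tool_pos'])
m=eyes.camera_model('wrist');R=o['orientation']
w=eyes.capture('wrist')[:,:,::-1]
z=w[200:320,260:380];cv2.imwrite("pics/w6.png",cv2.resize(z,None,fx=5,fy=5,interpolation=cv2.INTER_NEAREST))
# grasp centre-line predicted at z=.195
p=o['tool_pos']+R[:,2]*-(.195-o['tool_pos'][2]); print(p,proj(m,[p,(.4752,.34,.195)]))
print(manip.get_obs()['tool_pos'])
```

```text
4.6167 [0.4757 0.3391 0.1608]
[0.4756 0.3391 0.195 ] [[321.8304 303.1777]
 [322.2601 301.2971]]
[0.4756 0.3392 0.1606]
```

View pics/w6.png

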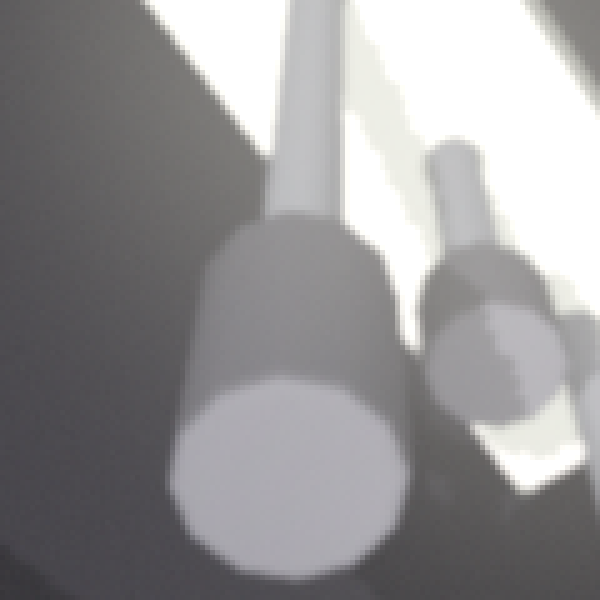

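The grip's top face is at about (317.5,295) and the tool axis projects to (321.8,303). That's 2 to 4 mm off by the wrist camera, while the other views say under 1 mm. I'll shift by a compromise and close.

Call:
apply_moves(delta_rot=[[0,0,0],[0,0,0],[0,0,0],[0,0,0],[0,0,0]], offset=[[-0.03,0.04,0.03],[-0.03,0.04,0.03],[-0.03,0.04,0.03],[-0.03,0.04,0.03],[-0.03,0.04,0.03]], grip=[0,0,100,255,255])

```text
time_s: 5.08
tool_pos: [0.4749, 0.3373, 0.1581]
orientation: [[0.821, 0.57, 0.0], [0.57, -0.821, -0.0], [-0.0, 0.0, -1.0]]
wrist_force: [-1.3, -0.3, 1.0]
opening: 0.0519
```

Call:
apply_moves(delta_rot=[[0,0,0],[0,0,0],[0,0,0],[0,0,0],[0,0,0]], offset=[[0,0,0],[0,0,0],[0,0,0],[0,0,0],[0,0,0]], grip=[255,255,255,255,255])

```text
time_s: 5.5
tool_pos: [0.4751, 0.3374, 0.1582]
orientation: [[0.821, 0.57, 0.001], [0.57, -0.821, 0.0], [0.001, -0.0, -1.0]]
wrist_force: [1.5, 0.9, 0.2]
opening: 0.0206
```

Call:
apply_moves(delta_rot=[[0,0,0],[0,0,0],[0,0,0],[0,0,0],[0,0,0]], offset=[[0,0,-0.3],[0,0,-0.8],[0,0,-1.4],[0,0,-2.0],[0,0,-2.6]], grip=[255,255,255,255,255])

```text
time_s: 5.92
tool_pos: [0.4744, 0.3369, 0.2629]
orientation: [[0.821, 0.57, -0.001], [0.57, -0.821, -0.001], [-0.001, -0.0, -1.0]]
wrist_force: [0.8, -0.2, -1.2]
opening: 0.0207
```

Call:
apply_moves(delta_rot=[[0,0,0],[0,0,0],[0,0,0],[0,0,0],[0,0,0]], offset=[[0,0,-0.6],[0,0,-1.1],[0,0,-1.3],[0,0,-1.3],[0,0,-1.3]], grip=[255,255,255,255,255])

```text
time_s: 6.33
tool_pos: [0.4748, 0.3372, 0.3131]
orientation: [[0.821, 0.57, -0.001], [0.57, -0.821, -0.0], [-0.001, -0.0, -1.0]]
wrist_force: [0.1, -0.1, -1.4]
opening: 0.0208
```

Run:
```python
from h import *
o=manip.get_obs();print(o['time_s'],o['tool_pos'],o['wrist_force'],o['opening'])
s=eyes.capture('scene')[:,:,::-1];t=eyes.capture('top')[:,:,::-1];w=eyes.capture('wrist')[:,:,::-1]
cv2.imwrite('pics/s7.png',s);cv2.imwrite('pics/t7.png',t);cv2.imwrite('pics/w7.png',w)
cv2.imwrite('pics/c7.png',np.hstack([cv2.resize(s[130:290,340:500],(390,390)),cv2.resize(w[0:400,120:520],(390,390))]))
sm=eyes.camera_model('scene');p=o['tool_pos'];
print(proj(sm,[p,p-[0,0,.1495]]))
goal((.583,.0324,p[2]),35)
```

```text
6.3333 [0.47481203 0.33717141 0.31313545] [ 0.10108261 -0.0572139  -1.41421623] 0.020845382434855283
[[458.28518152 175.62862426]
 [441.63730244 211.18376827]]
goal (0.583, 0.0324, np.float64(0.31313545055451597)) off [-2.116  7.802 -0.009] rot [-0.0003  0.0021 -0.0039]
```

View pics/c7.png

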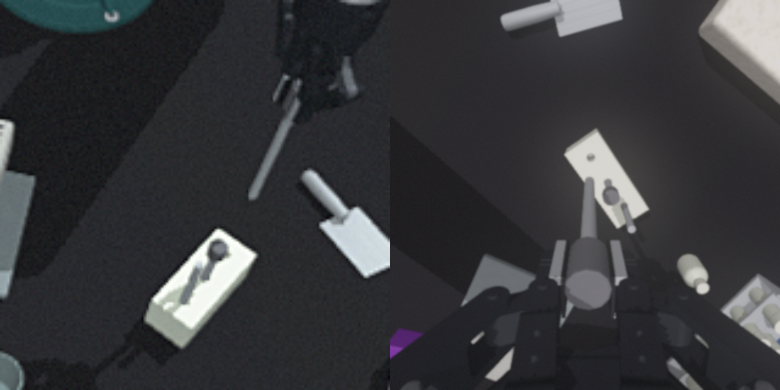

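The shaft is held and hangs about upright. The other two rods are still in the rack. Carrying it to above the hub.

Call:
apply_moves(delta_rot=[[0,0,0],[0,0,0],[0,0,0],[0,0,0],[0,0,0]], offset=[[-0.1,0.4,-0.1],[-0.3,1.2,-0.2],[-0.55,2.0,-0.2],[-0.8,2.9,-0.2],[-1.03,3.8,-0.2]], grip=[255,255,255,255,255])

```text
time_s: 6.9
tool_pos: [0.5275, 0.1874, 0.3213]
orientation: [[0.821, 0.571, -0.001], [0.571, -0.821, -0.0], [-0.001, -0.0, -1.0]]
wrist_force: [-0.4, -0.1, -1.6]
opening: 0.0203
```

Call:
apply_moves(delta_rot=[[0,0,0],[0,0,0],[0,0,0],[0,0,0],[0,0,0]], offset=[[-0.24,0.9,0],[-0.49,1.8,0],[-0.73,2.7,0],[-0.92,3.4,0],[-1.08,4.0,0]], grip=[255,255,255,255,255])

```text
time_s: 7.32
tool_pos: [0.5837, 0.0305, 0.321]
orientation: [[0.822, 0.569, -0.002], [0.569, -0.822, -0.0], [-0.001, -0.001, -1.0]]
wrist_force: [-0.3, 0.6, -1.9]
opening: 0.0206
```

Call:
apply_moves(delta_rot=[[0,0,0],[0,0,0],[0,0,0],[0,0,0],[0,0,0]], offset=[[0,0,0],[0,0,0],[0,0,0],[0,0,0],[0,0,0]], grip=[255,255,255,255,255])

```text
time_s: 7.73
tool_pos: [0.5832, 0.0338, 0.3221]
orientation: [[0.821, 0.571, -0.0], [0.571, -0.821, 0.0], [-0.0, -0.0, -1.0]]
wrist_force: [-0.5, 0.4, -1.4]
opening: 0.0207
```

Run:
```python
from h import *
np.set_printoptions(precision=4,suppress=True)
o=manip.get_obs();print(o['time_s'],o['tool_pos'],o['wrist_force'],o['opening'])
goal((.583,.0324,.32),35)
s=eyes.capture('scene')[:,:,::-1]
wm=eyes.camera_model('wrist');w=eyes.capture('wrist')[:,:,::-1];t=eyes.capture('top')[:,:,::-1]
cv2.imwrite('pics/s8.png',s);cv2.imwrite('pics/t8.png',t);cv2.imwrite('pics/w8.png',w); np.save('wm8.npy',wm,allow_pickle=True)
cv2.imwrite('pics/c8.png',cv2.resize(s[140:260,270:390],(600,600),interpolation=cv2.INTER_NEAREST))
sm=eyes.camera_model('scene')
for m in (sm,wm):
    R=cv2.Rodrigues(m['rvec'])[0]; print('cam',-R.T@m['tvec'])
    p=o['tool_pos'];print(proj(m,[p-[0,0,.1495],(.583,.0324,.13)]))
```

```text
7.7333 [0.5832 0.0338 0.3221] [-0.4543  0.3686 -1.4085] 0.020685784639712296
goal (0.583, 0.0324, 0.32) off [-0.023  0.025  0.052] rot [-0.0001  0.     -0.0026]
cam [1.2111 0.2407 1.0523]
[[324.9612 203.6674]
 [323.9336 212.4637]]
cam [0.5352 0.1034 0.4637]
[[322.3267 186.1879]
 [321.5846 176.8395]]
```

View pics/c8.png

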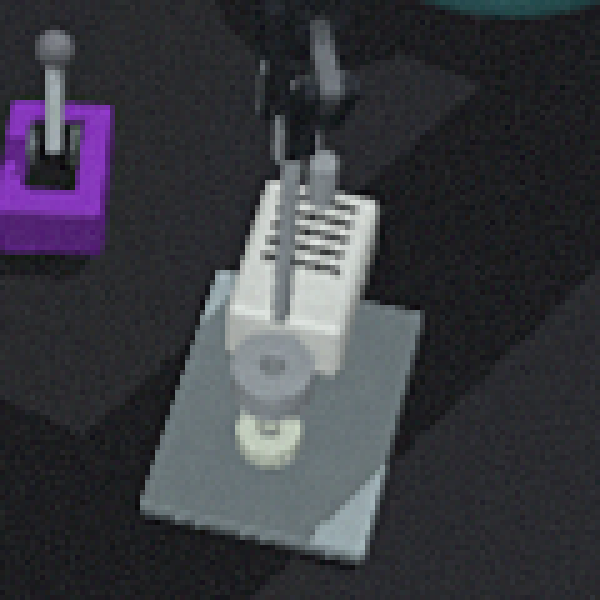

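View pics/w8.png

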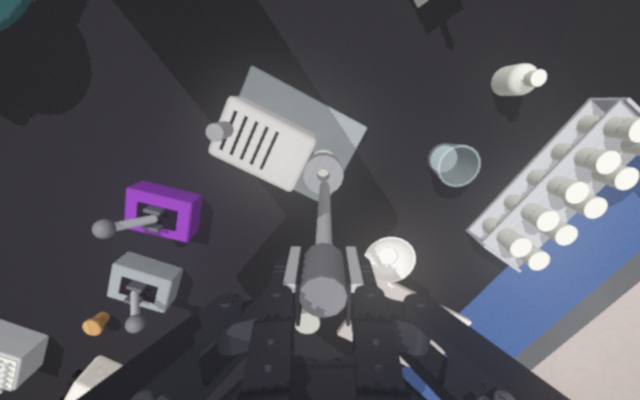

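View pics/t8.png

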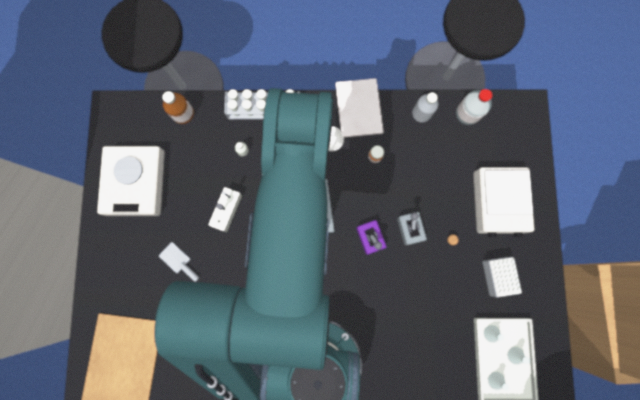

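Run:
```python
from h import *
np.set_printoptions(precision=4,suppress=True)
wm=np.load('wm8.npy',allow_pickle=True).item()
w=cv2.imread('pics/w8.png');s=cv2.imread('pics/s8.png')
cv2.imwrite('pics/w8z.png',np.hstack([cv2.resize(w[140:270,280:370],None,fx=4.5,fy=4.5,interpolation=cv2.INTER_NEAREST),cv2.resize(s[170:222,300:350],None,fx=7.8,fy=11.25,interpolation=cv2.INTER_NEAREST)]))
```

```text
(no output)
```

View pics/w8z.png

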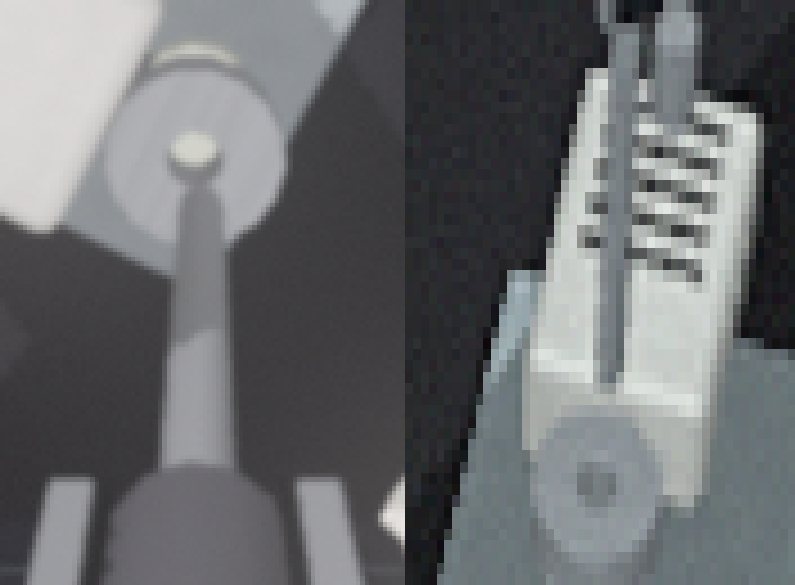

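Run:
```python
from h import *
np.set_printoptions(precision=4,suppress=True)
wm=np.load('wm8.npy',allow_pickle=True).item();sm=eyes.camera_model('scene')
R=manip.get_obs()['orientation']
hw=onz(wm,(323.3,174.4),.13);hs=onz(sm,(324.1,212.5),.13)
print('hub w',hw,'s',hs)
for z in (.1696,.1726,.1756):
    tw=onz(wm,(323.9,180.2),z)+R[:,1]*.003
    print(z,'tip w',tw,'rel',(tw-hw)[:2], 'scene pred of tip u', proj(sm,[tw]))
    ts=onz(sm,(325.5,203.7),z); print('  tip s',ts,'rel',(ts-hs)[:2])
# shaft tilt in wrist: axis at the grip bottom (z tip+.152): pixel
for uv,z in (((280+200/4.5-.5,140+465/4.5-.5),.1726+.152),):
    print('grip bottom near edge',onz(wm,uv,z)+R[:,1]*.011)
print('tcp',manip.get_obs()['tool_pos'],'toolx',R[:,0],'tooly',R[:,1])
```

```text
hub w [0.583  0.0359 0.13  ] s [0.5829 0.0329 0.13  ]
0.1696 tip w [0.583  0.0368 0.1696] rel [0.0001 0.0009] scene pred of tip u [[325.9637 204.6223]]
  tip s [0.5806 0.0345 0.1696] rel [-0.0023  0.0016]
0.1726 tip w [0.5826 0.0374 0.1726] rel [-0.0004  0.0015] scene pred of tip u [[326.2938 203.919 ]]
  tip s [0.5827 0.0352 0.1726] rel [-0.0002  0.0023]
0.1756 tip w [0.5821 0.0381 0.1756] rel [-0.0009  0.0022] scene pred of tip u [[326.6252 203.2128]]
  tip s [0.5849 0.0359 0.1756] rel [0.0019 0.003 ]
grip bottom near edge [0.5828 0.0361 0.3246]
tcp [0.5833 0.0334 0.3222] toolx [0.8208 0.5711 0.0001] tooly [ 0.5711 -0.8208  0.0001]
```

The wrist and scene views agree that the tip is about 1.9 mm too far in +y relative to the hub bore, with no measurable tilt. I'll correct that and lower into the hub slowly.

Call:
apply_moves(delta_rot=[[0,0,0],[0,0,0],[0,0,0],[0,0,0],[0,0,0]], offset=[[-0.02,0.045,0],[-0.02,0.045,0.2],[-0.02,0.045,0.4],[-0.02,0.045,0.6],[-0.02,0.045,0.8]], grip=[255,255,255,255,255])

```text
time_s: 8.3
tool_pos: [0.5837, 0.0309, 0.2888]
orientation: [[0.821, 0.57, -0.001], [0.57, -0.821, 0.0], [-0.001, -0.0, -1.0]]
wrist_force: [0.5, 0.0, -1.0]
opening: 0.0205
```

Call:
apply_moves(delta_rot=[[0,0,0],[0,0,0],[0,0,0]], offset=[[0,0,0],[0,0,0],[0,0,0]], grip=[255,255,255])

```text
time_s: 8.55
tool_pos: [0.5839, 0.0309, 0.2903]
orientation: [[0.821, 0.57, 0.0], [0.57, -0.821, 0.0], [0.0, 0.0, -1.0]]
wrist_force: [1.2, 0.0, -2.7]
opening: 0.0206
```

```bash
cat > snap.py <<'E'
from h import *
import sys
np.set_printoptions(precision=4,suppress=True)
n=sys.argv[1]
o=manip.get_obs();print(o['time_s'],o['tool_pos'],'F',o['wrist_force'],'T',o['wrist_torque'],o['opening'])
wm=eyes.camera_model('wrist');w=eyes.capture('wrist')[:,:,::-1];s=eyes.capture('scene')[:,:,::-1]
np.save(f'wm{n}.npy',wm,allow_pickle=True);cv2.imwrite(f'pics/s{n}.png',s);cv2.imwrite(f'pics/w{n}.png',w)
cv2.imwrite(f'pics/z{n}.png',np.hstack([cv2.resize(w[140:270,280:370],None,fx=4.5,fy=4.5,interpolation=cv2.INTER_NEAREST),cv2.resize(s[180:232,300:350],None,fx=7.8,fy=11.25,interpolation=cv2.INTER_NEAREST)]))
E
python3 snap.py 10
```

```text
8.55 [0.5839 0.0309 0.2903] F [ 1.2093  0.0083 -2.6646] T [-0.0312 -0.0444  0.0601] 0.02064435571350055
```

View pics/z10.png

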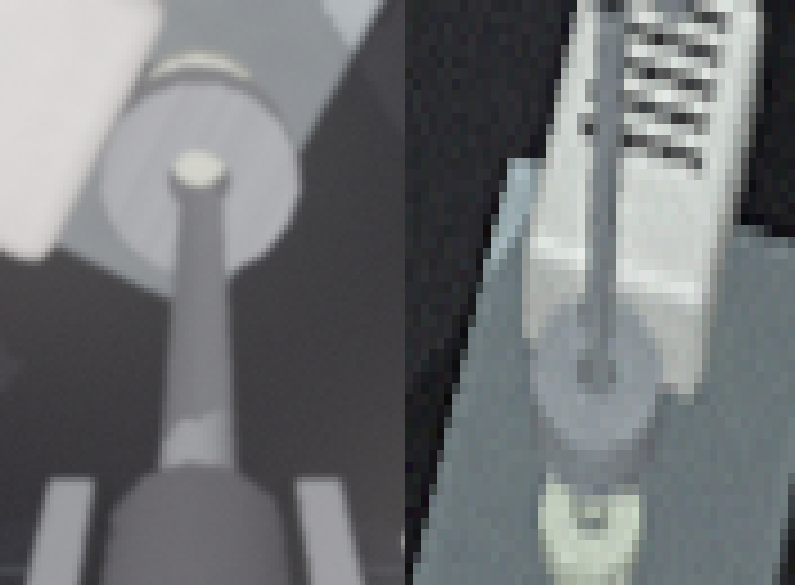

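Run:
```python
from h import *
np.set_printoptions(precision=4,suppress=True)
wm=np.load('wm10.npy',allow_pickle=True).item();sm=eyes.camera_model('scene')
R=manip.get_obs()['orientation']
hw=onz(wm,(323.9,178.2),.13)
for v in (183.2,184):
    tw=onz(wm,(324.4,v),.1408)+R[:,1]*.003
    print('hub',hw,'tip w',tw,'rel',(tw-hw)[:2])
# scene: tip near (605,352?) hub (597,372)
hs=onz(sm,(300+(597-405)/7.8-.5,180+372/11.25-.5),.13);ts=onz(sm,(300+(604-405)/7.8-.5,180+355/11.25-.5),.1408);print(hs,ts,(ts-hs)[:2])
```

```text
hub [0.582  0.0365 0.13  ] tip w [0.5855 0.0323 0.1408] rel [ 0.0035 -0.0042]
hub [0.582  0.0365 0.13  ] tip w [0.586  0.0316 0.1408] rel [ 0.004  -0.0049]
[0.5831 0.033  0.13  ] [0.5846 0.0359 0.1408] [0.0015 0.0029]
```

Run:
```python
import cv2,numpy as np
w=cv2.imread('pics/w10.png')[165:205,305:345];s=cv2.imread('pics/s10.png')[195:225,312:337]
f=lambda i:cv2.normalize(i,None,0,255,cv2.NORM_MINMAX)
a=cv2.resize(np.clip((w.astype(float)-60)*1.8,0,255).astype('uint8'),(400,400),interpolation=cv2.INTER_CUBIC)
b=cv2.resize(np.clip((s.astype(float)-50)*1.8,0,255).astype('uint8'),(333,400),interpolation=cv2.INTER_CUBIC)
cv2.imwrite('pics/z11.png',np.hstack([a,b]))
```

```text
(no output)
```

View pics/z11.png

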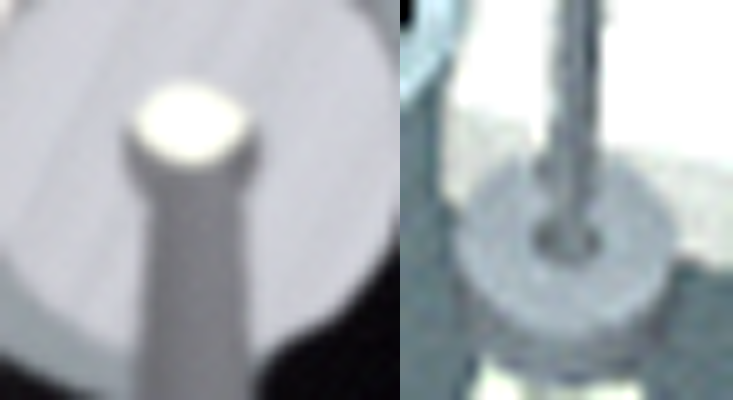

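Run:
```python
from h import *
np.set_printoptions(precision=4,suppress=True)
wm=np.load('wm10.npy',allow_pickle=True).item();sm=eyes.camera_model('scene')
R=manip.get_obs()['orientation']
e=np.array([-.313,.95])
for hv in (178.4,179):
  hw=onz(wm,(323.8,hv),.13)
  for uv in ((323.8,180.7),(323.8,181.5)):
    tw=onz(wm,uv,.1408)+R[:,1]*.003
    r=(tw-hw)[:2]; print(hv,uv,'rel',r,'tooly',r@R[:2,1],'toolx',r@R[:2,0],'scene-lat',r@e)
h0=onz(sm,(324.0,212.4),.13)
print(proj(sm,[h0,h0+[0,0,.0108]]))
# sizes in wrist px/mm
print(proj(wm,[hw,hw+R[:,0]*.007,hw+R[:,1]*.007]))
```

```text
178.4 (323.8, 180.7) rel [ 0.0014 -0.0022] tooly 0.0025942396061699557 toolx -3.79174137950985e-05 scene-lat -0.0024982703739517232
178.4 (323.8, 181.5) rel [ 0.0019 -0.0028] tooly 0.0034410368517604115 toolx -3.74917541417486e-05 scene-lat -0.0033100963086289186
179 (323.8, 180.7) rel [ 0.0011 -0.0016] tooly 0.0019391822861450595 toolx -3.824669152150378e-05 scene-lat -0.0018702658263866864
179 (323.8, 181.5) rel [ 0.0016 -0.0023] tooly 0.002785979531735515 toolx -3.7821031868153884e-05 scene-lat -0.0026820917610638818
[[324.     212.4   ]
 [324.1478 210.1678]]
[[323.8    179.    ]
 [330.4095 178.9965]
 [323.7967 185.3615]]
```

The wrist view is precise across tool x and the scene view across roughly y, so I'll measure the lateral offsets sub-pixel in the scene.

Run:
```python
from h import *
np.set_printoptions(precision=2,suppress=True,linewidth=200)
g=cv2.cvtColor(cv2.imread('pics/s10.png'),cv2.COLOR_BGR2GRAY).astype(float)
for r in range(192,222): print(r,g[r,310:340].astype(int))
```

```text
192 [ 41  43  42  37  43  42  27  27 162 201 205 211 201 163 124 127 122  98  50  86  86 117 139 139 182 193 222 209 213 207]
193 [ 38  42  40  44  42  30  23  30 179 210 205 204 209 193 139 126 116 125 164 175 168 128 123  61  82  83 112 146 200 211]
194 [ 40  42  27 126 158 153 116 122 185 209 201 204 207 192 136 123 113 156 210 217 220 203 201 180 171 168 125  89 189 216]
195 [ 46  37  30 159 180 175 146 168 199 206 205 207 210 175 127 123 108 167 204 212 211 211 215 212 217 218 202 178 199 210]
196 [ 36  38  62 160 169 167 149 175 203 204 206 205 213 165 126 125 107 162 204 208 205 205 209 209 207 211 212 211 207 206]
197 [ 39  25 126 164 164 160 156 185 203 202 203 206 213 170 129 121 105 187 210 207 204 206 204 206 203 206 209 209 207 203]
198 [ 35  19 155 168 161 160 171 195 200 200 203 204 215 161 127 122 101 198 216 209 208 209 204 208 209 203 208 210 208 196]
199 [ 22  64 162 167 167 134 174 198 202 199 203 205 214 153 119 125  99 198 209 209 204 207 206 208 205 206 202 207 209 196]
200 [ 13 128 165 172 142 129 184 209 202 203 203 201 214 152 130 121 111 191 208 206 207 203
[... 1979 characters left out ...]
1 148 148 151 150 150 150 153 155 139 106 110 115 112 109 115 115 110]
217 [116 116 115 118 116 116 108 120 129 151 154 151 147 148 147 153 153 152 156 156 145 117 101 109 114 114 112 114 112 113]
218 [115 114 118 115 114 116 110 116 121 131 143 153 153 150 150 149 150 156 155 136 123 105 106 112 115 111 112 114 115 113]
219 [117 119 117 114 114 114 109 116 123 118 130 138 145 147 147 149 140 134 133 119 107 100 108 113 112 111 114 112 115 110]
220 [115 113 116 117 118 116 115 118 121 124 122 122 131 133 135 133 128 120 120 114 110 103 112 117 115 114 116 112 112 108]
221 [117 114 117 115 114 114 114 114 133 127 123 127 130 127 127 122 123 122 118 112 111 111 109 112 114 114 110 115 114 112]
```

Sub-pixel in the scene, the rod axis at the tip row is at u≈324.2 and the bore axis at u≈324.15. The wrist's lateral error is about 0.5 mm or less. So it's centred within about 0.5 mm, and I'll lower through the hub.

Call:
apply_moves(delta_rot=[[0,0,0],[0,0,0],[0,0,0],[0,0,0],[0,0,0]], offset=[[0,0,0.12],[0,0,0.25],[0,0,0.4],[0,0,0.55],[0,0,0.7]], grip=[255,255,255,255,255])

```text
time_s: 9.07
tool_pos: [0.5837, 0.0309, 0.2612]
orientation: [[0.821, 0.57, -0.0], [0.57, -0.821, 0.0], [-0.0, -0.0, -1.0]]
wrist_force: [-0.2, 0.9, -1.9]
opening: 0.0206
```

Call:
apply_moves(delta_rot=[[0,0,0],[0,0,0]], offset=[[0,0,0],[0,0,0]], grip=[255,255])

```text
time_s: 9.23
tool_pos: [0.5836, 0.0309, 0.2617]
orientation: [[0.821, 0.57, -0.001], [0.57, -0.821, 0.0], [-0.001, -0.0, -1.0]]
wrist_force: [0.0, 0.4, -1.3]
opening: 0.0208
```

```bash
python3 snap.py 12
```

```text
9.2333 [0.5836 0.0309 0.2617] F [ 0.039   0.3568 -1.3117] T [-0.0297  0.0597  0.0103] 0.020762014150916344
```

View pics/z12.png

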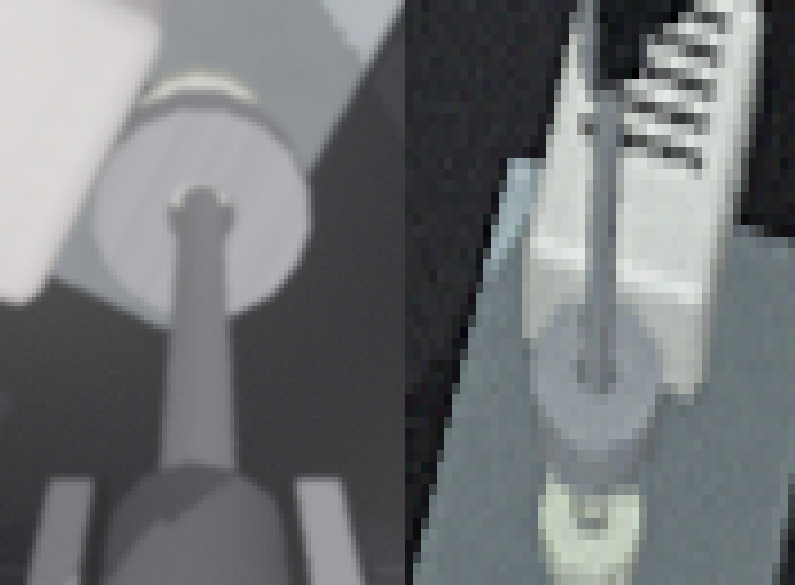

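Run:
```python
from h import *
np.set_printoptions(precision=2,suppress=True,linewidth=200)
g=cv2.cvtColor(cv2.imread('pics/s12.png'),cv2.COLOR_BGR2GRAY).astype(float)
for r in range(198,232): print(r,g[r,314:334].astype(int))
g=cv2.cvtColor(cv2.imread('pics/w12.png'),cv2.COLOR_BGR2GRAY).astype(float)
print()
for r in range(178,200): print(r,g[r,312:338].astype(int))
```

```text
198 [168 161 172 193 204 201 203 207 213 173 128 123 105 188 214 209 205 206 210 210]
199 [166 133 174 203 204 201 205 206 213 161 125 121 104 197 211 211 210 209 208 210]
200 [142 126 184 212 205 203 205 206 212 154 126 122  96 197 210 206 205 204 207 206]
201 [115 147 208 224 223 215 214 210 219 154 127 120 111 201 214 208 205 204 205 206]
202 [110 151 192 210 217 219 225 228 231 167 127 115 121 201 211 208 204 207 206 205]
203 [111 155 174 184 187 198 202 208 221 162 129 119 123 215 225 213 214 209 208 205]
204 [110 153 175 173 172 179 177 186 192 148 124 120 116 206 224 223 225 223 221 214]
205 [112 158 173 171 174 179 179 181 180 137 126 121 123 183 196 198 210 214 219 221]
206 [111 157 170 171 174 176 168 166 172 131 128 121 126 164 169 178 184 189 191 195]
207 [111 156 171 174 170 157 146 150 137 123 129 121 117 146 151 161 175 179 179 181]
208 [113 154 173 169 158 144 143 151 125 121 128 120 121 146 146 148 165 177 181 182]
209 [113 154 169 152 145 146 150 151 134 125 129 114 125 144 148 144 150 163 178 178]
210 [115 115 144 146 146 147 150 148 143 129 129 114 125 144 148 146
[... 3544 characters left out ...]
130 140 159 171 176 177 177 175 176 176]
194 [175 176 176 174 173 171 162 141 126 125 126 129 130 130 132 132 132 142 163 174 177 177 176 176 175 175]
195 [175 176 175 173 172 170 161 140 126 125 126 128 131 130 131 132 131 142 164 175 178 177 176 176 175 175]
196 [175 175 174 173 171 171 161 141 125 125 127 129 131 131 131 131 132 144 165 175 177 176 176 176 176 174]
197 [176 175 173 172 172 171 161 139 125 124 126 129 129 131 130 131 132 143 166 176 177 176 175 176 175 173]
198 [175 174 173 172 173 171 157 136 125 125 125 128 129 130 132 130 130 139 163 175 176 176 175 175 175 173]
199 [175 173 172 172 174 171 156 134 124 123 125 128 128 129 131 131 128 139 163 174 175 175 175 175 174 173]
```

Everything is still centred and contact-free (forces around 1 N). Continuing down towards the bearing. Since TCP z was 0.1582 with the tip on the rack floor at 0.010, the target for tip z=0.030 is TCP z≈0.178.

Call:
apply_moves(delta_rot=[[0,0,0],[0,0,0],[0,0,0],[0,0,0],[0,0,0]], offset=[[0,0,0.2],[0,0,0.4],[0,0,0.6],[0,0,0.8],[0,0,1.0]], grip=[255,255,255,255,255])

```text
time_s: 9.75
tool_pos: [0.5837, 0.0309, 0.2209]
orientation: [[0.821, 0.57, -0.001], [0.57, -0.821, 0.0], [-0.0, -0.0, -1.0]]
wrist_force: [-0.5, 1.1, -1.0]
opening: 0.0205
```

Call:
apply_moves(delta_rot=[[0,0,0],[0,0,0],[0,0,0],[0,0,0]], offset=[[0,0,0],[0,0,0],[0,0,0.1],[0,0,0.1]], grip=[255,255,255,255])

```text
time_s: 10.08
tool_pos: [0.5839, 0.0309, 0.2178]
orientation: [[0.821, 0.57, 0.0], [0.57, -0.821, -0.0], [0.0, 0.0, -1.0]]
wrist_force: [-0.4, 0.1, -1.0]
opening: 0.0203
```

```bash
python3 snap.py 13
```

```text
10.0833 [0.5839 0.0309 0.2178] F [-0.3805  0.0807 -0.9819] T [0.0258 0.0171 0.0197] 0.020345973062284337
```

View pics/z13.png

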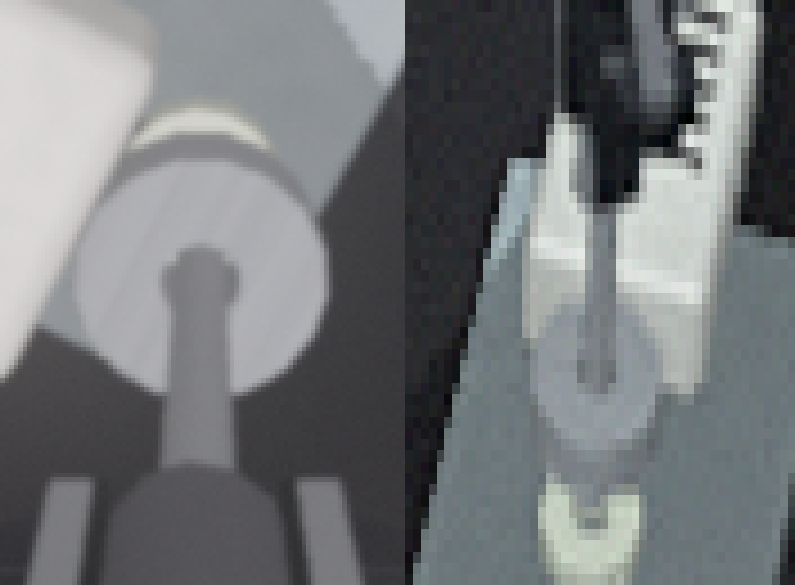

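The tip shows below the hub at (592,510) in the right half, centred over the bearing hole at (593,520). Lowering gently into the bearing.

Call:
apply_moves(delta_rot=[[0,0,0],[0,0,0],[0,0,0],[0,0,0],[0,0,0]], offset=[[0,0,0.08],[0,0,0.16],[0,0,0.24],[0,0,0.32],[0,0,0.4]], grip=[255,255,255,255,255])

```text
time_s: 10.6
tool_pos: [0.5838, 0.0309, 0.2016]
orientation: [[0.821, 0.57, -0.0], [0.57, -0.821, 0.0], [-0.0, -0.0, -1.0]]
wrist_force: [-0.0, 0.5, -2.0]
opening: 0.0206
```

```bash
python3 snap.py 14
```

```text
10.6 [0.5838 0.0309 0.2016] F [-0.0496  0.5019 -2.0319] T [ 0.01    0.0257 -0.0067] 0.02060377292998098
```

View pics/z14.png

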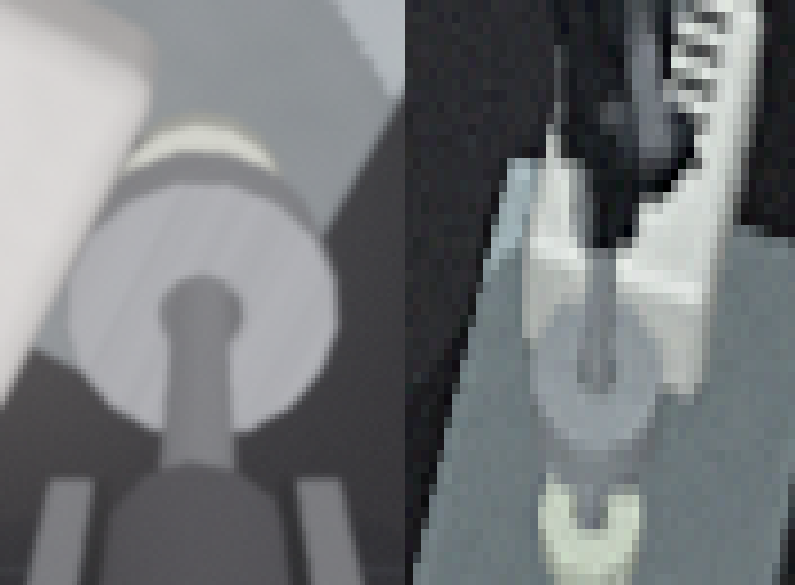

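It's inside the bearing with no contact force. Last 23 mm.

Call:
apply_moves(delta_rot=[[0,0,0],[0,0,0],[0,0,0],[0,0,0],[0,0,0]], offset=[[0,0,0.12],[0,0,0.24],[0,0,0.36],[0,0,0.48],[0,0,0.58]], grip=[255,255,255,255,255])

```text
time_s: 11.12
tool_pos: [0.5837, 0.0309, 0.1782]
orientation: [[0.821, 0.57, -0.0], [0.57, -0.821, 0.0], [-0.0, -0.0, -1.0]]
wrist_force: [-0.3, 0.4, -0.5]
opening: 0.0204
```

Call:
apply_moves(delta_rot=[[0,0,0],[0,0,0],[0,0,0],[0,0,0],[0,0,0]], offset=[[0,0,0],[0,0,0],[0,0,0],[0,0,0],[0,0,0]], grip=[255,255,255,255,255])

```text
time_s: 11.53
tool_pos: [0.584, 0.0309, 0.1791]
orientation: [[0.821, 0.57, 0.0], [0.57, -0.821, -0.0], [0.0, 0.0, -1.0]]
wrist_force: [0.4, 0.5, -0.7]
opening: 0.0207
```

```bash
python3 snap.py 15
python3 - <<'E'
import cv2,numpy as np
s=cv2.imread('pics/s15.png')[120:270,215:365];w=cv2.imread('pics/w15.png')
cv2.imwrite('pics/c15.png',np.hstack([cv2.resize(s,(400,400),interpolation=cv2.INTER_CUBIC),cv2.resize(w[0:400,120:520],(400,400))]))
E
```

```text
11.5333 [0.584  0.0309 0.1791] F [ 0.4389  0.4786 -0.745 ] T [ 0.0027 -0.0346 -0.053 ] 0.020673342808153455
```

View pics/c15.png

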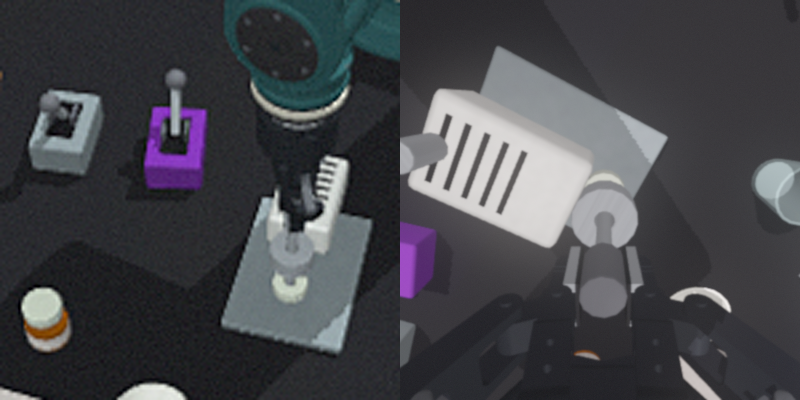

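View pics/z15.png

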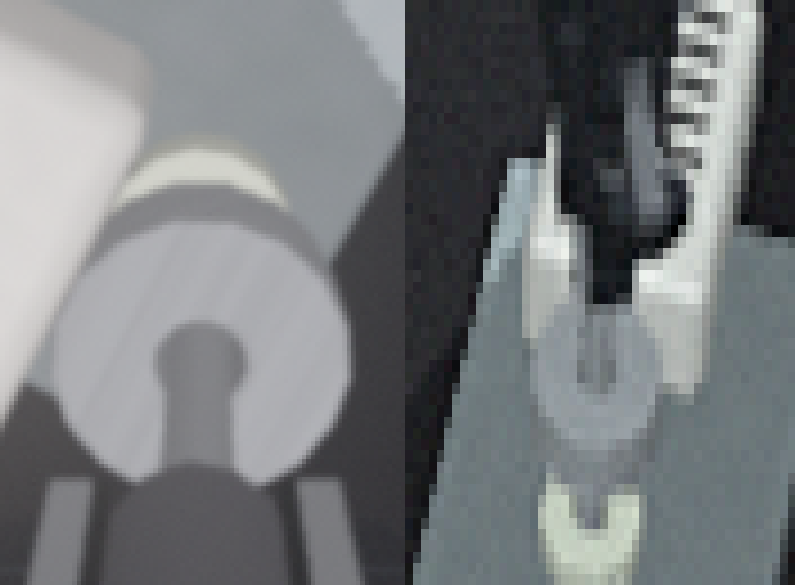

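The tip is about 19–20 mm below the bearing, the grip hasn't moved in the hand, and forces are under 1 N. One last check that it's at rest and the bystanders haven't moved, then I'll hand in.

Call:
apply_moves(delta_rot=[[0,0,0],[0,0,0],[0,0,0],[0,0,0],[0,0,0]], offset=[[0,0,0],[0,0,0],[0,0,0],[0,0,0],[0,0,0]], grip=[255,255,255,255,255])

```text
time_s: 12.05
tool_pos: [0.5839, 0.0308, 0.1789]
orientation: [[0.821, 0.57, 0.0], [0.57, -0.821, -0.0], [0.0, 0.0, -1.0]]
wrist_force: [0.3, -0.3, -1.4]
opening: 0.0205
```

```bash
python3 snap.py 16; python3 -c "
from h import *
print(abs(manip.get_obs()['joint_velocities']).max())"
```

```text
12.05 [0.5839 0.0308 0.1789] F [ 0.3148 -0.3376 -1.4253] T [-0.0719 -0.0254  0.0315] 0.020509806783400798
0.001715075116495413
```

View pics/s16.png

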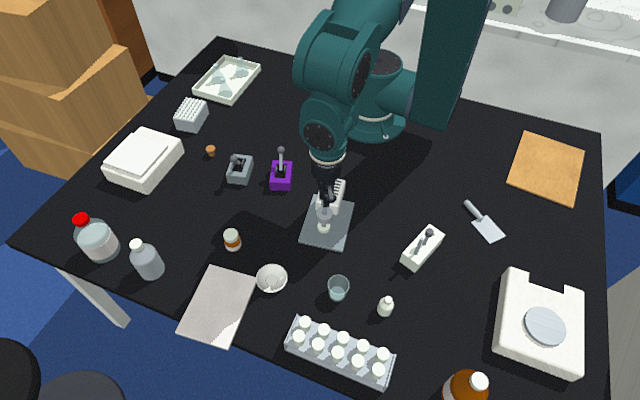

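The grey toggle is still off, with its ball at (233,159). The two other rods are in the rack near (425,240), the bystanders haven't moved, and the arm is at rest. Handing in.

```bash
python3 -c "
from plant import manip
print(manip.finish_job())"
```

```text
the job is handed in; nothing more can be done
None
```

I switched the grey isolator off first, then threaded the long shaft down through the hub and bearing. I handed the job in at about 12 s with the gripper still holding the shaft.

- **Isolator:** the ball moved about 69 mm to the far stop; 68 mm was expected. It was still off in the last picture.
- **Insertion depth:** the tip is at about z = 0.030 m, so it sticks out 19–20 mm under the bearing and stays about 18 mm above the base plate. This comes from the tool height and the shaft showing no slip in the grip. I couldn't see the tip itself below the bearing.
- **Fit:** side forces were under 1 N, and the highest wrist force I read was about 3 N, so it is not pressed against the bushings. The tool was vertical, no tilt of the shaft showed, and the arm was at rest.
- **Everything else:** the other two rods are still in the rack, and nothing else on the bench had visibly moved.
- **Checks that disagreed:**
  - The wrist camera differed from the two fixed cameras by 2–4 mm on the grip position. I also made one small shift before grasping in the wrong direction, about 1.5 mm, with no visible effect.
  - Just above the hub, the first tip readings from the wrist and scene views differed by several millimetres. A finer edge reading in the scene picture showed the shaft centred to within about 0.5 mm, and it went in without contact.

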